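# Set the optical bench screen against its end stop

## Robot

A 6-joint arm with a two-finger parallel gripper is mounted at the origin on the work surface. World frame = base frame: x ahead of the robot, y to its left, z up, the work surface at z = 0. Lengths are in m, angles in rad, forces in N, time in s.
With the tool pointing down it reaches from about 0.4 to 0.825 m from the base axis. Payload 7 kg.
Tool frame: the origin (TCP) lies at the centre of the arm's flange, where the gripper is bolted on; the fingertips stand 178 mm ahead of it and the grasp point (between the pads) lies 159 mm ahead of it; z points along the fingers, y is the direction in which the jaws open and shut (so a half turn about z gives the same grasp; the last joint's range is limited). The gripper opens to 88 mm and grips with 3 to 60 N. Pads are 19 mm wide; open, the fingers measure 130 mm over their backs; the gripper's body (78 mm by 193 mm) begins 47 mm behind the grasp point.
Start: joints at [-1.049, 0.359, 0.012, 0, -1.224, -0.288], TCP at [0.156, -0.657, 0.405] pointing down, gripper open.
Joint ranges: [-3.07, 3.07], [-1.43, 2.12], [-1.02, 1.25], [-3.03, 1.67], [-3.05, -0], [-3.03, 3.03]. Speed limits (rad/s): [2.39, 2.39, 3.01, 3.14, 3.14, 3.14].

## Interface

Orientations are given as [roll, pitch, yaw] about the fixed x, y, z axes, in that order (R = Rz(yaw) Ry(pitch) Rx(roll)).
In Python, from station import * gives the robot as it stands.
- The arm moves only by the tool send_rows, never from a script. Its argument "motion" is a list of rows, each an object with "offset": the shift along the tool's x, y, z in cm, a list of three; "turn": the turn about the tool's z in degrees. In form: [{"offset": [x, y, z], "turn": turn}, ...]. A call has 1 to 8 rows; each row is the pose to reach, as a shift and turn from the pose commanded when the call began, along the tool's axes at that moment; what a row does not reach only later rows make up. A row lasts 1/10 s, in which the tool goes at most 50 mm and 8.59 degrees, less where a joint would pass 70% of its speed; a pose out of reach is approached as far as the arm can. A call with a gripper value outside its range is refused whole. "hand" is the opening, from -1 (shut) to 1 (fully open), set as the call begins (left out, the last holds). The fingers move at their own pace and stop on an object; "squeeze" is the grip in N (left out, the last holds). Time passes only in rows, so rows that repeat a pose let the fingers close. It gives the time, the measured TCP pose, the force and the opening at its end, in the units of the state.
- get_state(): the state, without advancing time (a new reading comes with each control period).
- grab_frame(name): name is "side" or "top" or "wrist"; returns a dict with "frame" (384x512x3 uint8, blue, green, red), "range_z" (384x512 float32, m along the optical axis (not along the pixel's ray), 0 where there is no reading), "vertical_fov" (degrees; the focal length in pixels is half the picture's height over the tangent of half this angle, whatever the lens; pixels are square), "cx", "cy" (the principal point, pixels), "cam_to_world" (4x4, takes a point from camera to world coordinates). Camera axes: x right, y up, looking along -z (the intrinsics and any distortion apply to the point x, -y, -z); pixel columns grow to the right and rows downward; lengths in m; the calibration is good to about 2 mm. A picture is of the moment at which its call begins.
- job_done(): hands the job in, once; it reports no verdict.
The state is a dict: "t": time; "q": joint angles; "qd": joint speeds; "joint_efforts": joint torques, N m; "eef_pos": TCP position; "ee_rot": TCP orientation; "force": force on the tool from outside, world axes, zero at the start; "moment": the same for the moment, N m; "width": finger opening in m.
Only numpy, scipy, OpenCV 4.12 (cv2) and the standard library are available. Lean on these libraries where they do the work, as an engineer would, in place of code of your own. Each camera call takes 0.05 s, during which the arm holds its last target. There are 200 camera calls.

## Task

Set the screen of the optical bench as far from the lamp as it goes: press down the release button on the screen's rider, keep it held down while you slide the rider along the rail until it is fully up against the end stop, then let the button spring up so the rider locks there. Only press and push, with the fingertips on the button and without forcing anything: do not touch the screen or the lens, leave the lens rider locked where it is, and leave the other things on the table undisturbed.

Things in the scene. Friction and masses are not known exactly. Their poses are not given: they have to be found in the camera images.
- bench: Fixed optical bench: aluminium rail 700 mm long (its y), 44 mm wide, top at 40 mm; origin under the rail's centre, at table height. Its y runs from the grey lamp housing (top at 120 mm) to the end stop; its -x side faces the robot and has the buttons. Two alike black riders, each 60 mm long in y, sit on it: the lens rider nearer the lamp, the screen rider nearer the stop.
- screen_rider (a joint): Screen rider's place along the rail (m), growing towards the end stop (bench +y); 0.22 = against the stop. Its centre and its button's centre lie at bench y = 0.065 + this. While its button is up a spring catch locks it firmly, in notches 8 mm apart, one of them right at the stop; with the button down it slides easily (under 2 N).
- screen_button (a joint): How far the screen rider's release button is pressed (m): 0 = up, rider locked; 0.008 = fully down. It starts to move at 4.5 N and is fully down at about 7.5 N; the catch is free from 0.004 on. It springs back up by itself when let go.
- screen_button_top (a point): Centre of the top of the screen rider's button, 54 mm high when up; pressed straight down. Grey cap, 34 mm (bench x) by 48 mm (y), with a rib 3 mm wide and 3 mm high along both y ends (42 mm clear between: a fingertip fits and may push on a rib). It stands 10 mm proud of a black bracket 54 mm wide, 92 mm from the rail's centre line towards the robot.
- screen: White upright screen, 60 mm wide in bench x, 62 mm tall, 7 mm thick in bench y, in the screen rider over the rail; origin at the middle of its lower edge, 54 mm above the table, its top at 116 mm. Its near edge is 62 mm from the button's centre. Not to be touched.
- lens_rider (a joint): Position of the lens rider along the rail (m): its centre and its button's centre lie at bench y = -0.14 + this value. Locked; to be left alone.
- lens: Round lens in a black cell, 58 mm in diameter, upright on the lens rider over the rail; origin at its bottom edge's middle, 54 mm above the table; top at 113 mm. Not to be touched.
- stop_face (a point): Middle of the end stop's rubber face, 52 mm above the table at bench y = 0.315, which the screen rider's end (30 mm beyond its centre) comes against. The stop is a black block 56 mm wide in x, top at 68 mm.
- spare_lens: Loose spare lens in a black round cell, 58 mm across, 11 mm high, lying flat; origin at the centre of its underside. Leave undisturbed.
- refraction_block: Loose clear rectangular block, 60 x 100 x 18 mm, lying flat; origin at the centre of its underside. Leave undisturbed.
- calculator: Loose black pocket calculator, 78 x 150 x 16 mm, lying flat; origin at the centre of its underside. Leave undisturbed.
- beaker: Loose clear plastic beaker, 72 mm across the rim, 90 mm high, behind the rail; origin at the centre of its underside. Leave undisturbed.
- slotted_mass: Loose brass mass, 42 mm across, 42 mm high with its knob, behind the rail; origin at the centre of its underside. Leave undisturbed.
- wash_jar: Loose white plastic jar, 60 mm across, 95 mm high, behind the rail; origin at the centre of its underside. Leave undisturbed.

How it is judged:
On the way, in this order (a step that is already met when the one before it is completed fails the run):
1. the screen rider's release button is held down while the rider is still away from the stop (value of joint screen_button above 0.003 m and value of joint screen_rider below 0.2 m), for 0.1 s.
2. the screen rider is against the end stop with its button still held down (value of joint screen_rider above 0.217 m and value of joint screen_button above 0.003 m), for 0.1 s.
At the end, for the whole second after the job is handed in: The screen rider stands within 3 mm of the end stop, at rest, with its button fully up (locked), and the lens rider is within 4 mm of where it was (value of joint screen_rider above 0.217 m and value of joint screen_button below 0.001 m and velocity of joint screen_rider between -0.005 and 0.005 m/s and distance of lens from where it was at the start of the episode below 0.004 m); the robot touches nothing.
It fails at once if the bench or a part on it was forced (pushed with over 60 N) (contact force between any of the fingers, the arm and bench above 60 N).
It fails at once if the robot touched the screen or the lens (contact force between any of the arm, the fingers and screen above 1 N or contact force between any of the arm, the fingers and lens above 1 N).
It fails at once if the lens rider was moved (distance of lens from where it was at the start of the episode above 0.004 m).
It fails at once if another thing on the table was disturbed (moved more than 15 mm) (distance of any of spare_lens, refraction_block, calculator, beaker, slotted_mass, wash_jar from where it was at the start of the episode above 0.015 m).
It also fails if it takes over 40 s, if anything falls off the work surface, if the arm or the gripper's body presses on something with over 40 N, if the wrist force passes 120 N, or if a joint passes its speed limit or range.

## Working session

There is one attempt and no reset: what is moved stays moved. The work goes in short steps, Python scripts to look and compute and a tool call to move; the robot and the scene stay as the last step left them, time stands still between calls to the robot, and variables do not carry over. Pictures are saved under pics/ and viewed, about 8 in all and at most 12, crops included, and the job is handed in when it is done.

Besides the shell and the picture viewer there is one more tool, called as name(argument=value, ...) on one line, values as JSON. send_rows: Moves the arm, as the interface text tells. Its arguments: {"type":"object","properties":{"motion":{"type":"array"},"hand":{"type":"number"},"squeeze":{"type":"number"}},"required":["motion"]}

```bash
ls; mkdir -p pics
cat > h.py <<'E'
from station import *
import numpy as np, cv2
def pts(f):
    z=f["range_z"]; h,w=z.shape; F=h/2/np.tan(np.radians(f["vertical_fov"])/2)
    v,u=np.mgrid[:h,:w]
    P=np.stack([(u-f["cx"])/F*z,-(v-f["cy"])/F*z,-z,np.ones_like(z)],-1)
    W=P@np.array(f["cam_to_world"]).T
    W[z<=0]=np.nan
    return W[...,:3]
E
python3 - <<'E'
from h import *
s=get_state(); print({k:np.round(v,3) for k,v in s.items()})
for n in ("top","side"):
    f=grab_frame(n); print(n,[ (k,np.round(v,3).tolist()) for k,v in f.items() if k not in("frame","range_z")])
    cv2.imwrite(f"pics/{n}0.png",f["frame"]); np.savez(f"{n}0.npz",P=pts(f),I=f["frame"])
E
```

```text
pics
{'t': np.float64(0.0), 'q': array([-1.049,  0.359,  0.011, -0.   , -1.224, -0.288]), 'qd': array([-0.   ,  0.001, -0.   ,  0.   ,  0.001, -0.   ]), 'joint_efforts': array([ 0.0000e+00, -5.8272e+01,  2.9306e+01,  6.9980e+00,  7.0000e-03,
       -0.0000e+00]), 'eef_pos': array([ 0.156, -0.656,  0.404]), 'ee_rot': array([ 3.14 , -0.   , -2.908]), 'force': array([ 0.721,  0.067, -1.285]), 'moment': array([ 0.029, -0.024,  0.048]), 'width': np.float64(0.088)}
top [('vertical_fov', 48.605), ('cx', 252.04), ('cy', 190.983), ('cam_to_world', [[0.01, 0.998, -0.058, 0.514], [-0.999, 0.013, 0.038, 0.063], [0.038, 0.058, 0.998, 1.078], [0.0, 0.0, 0.0, 1.0]])]
side [('vertical_fov', 48.456), ('cx', 256.876), ('cy', 185.967), ('cam_to_world', [[-0.723, 0.39, -0.57, 0.04], [-0.69, -0.435, 0.578, 0.605], [-0.022, 0.812, 0.584, 0.64], [0.0, 0.0, 0.0, 1.0]])]
```

View pics/top0.png

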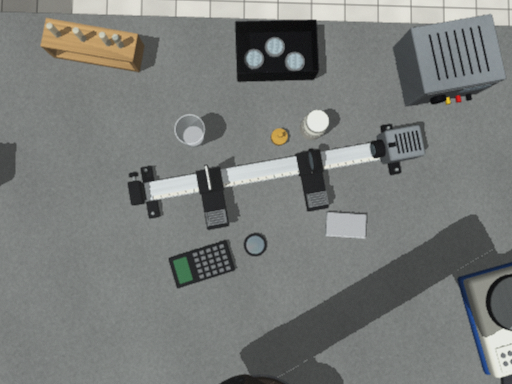

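View pics/side0.png

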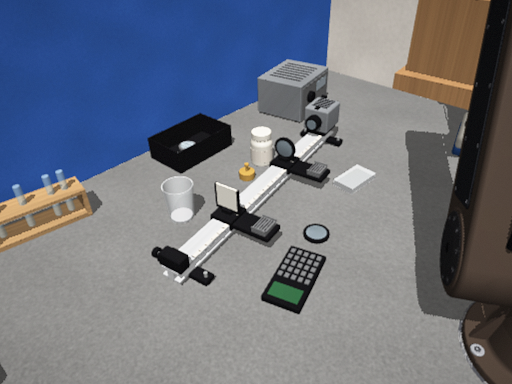

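The top view shows the lamp at pixel (403,143), the end stop at (137,190), the screen rider at (210,185) with its grey button near (215,216), and the lens button near (316,198). The calculator is at (202,263) and the spare lens at (255,244). The side view agrees: screen rider button near (264,226).

Run:
```python
from h import *
for n in("top","side"):
    d=np.load(f"{n}0.npz");P=d["P"];I=d["I"].astype(int)
    br=I.min(-1)
    m=(br>170)&(abs(P[...,2]-.040)<.006)&(P[...,0]>.35)&(P[...,0]<.7)&(abs(P[...,1]-.05)<.4)
    Q=P[m]; vx,vy,x0,y0=cv2.fitLine(Q[:,:2].astype(np.float32),cv2.DIST_HUBER,0,.01,.01).ravel()
    if vy<0: vx,vy=-vx,-vy
    u=np.array([vx,vy]); c=np.array([x0,y0]); nx=np.array([vy,-vx])
    a=(Q[:,:2]-c)@u; b=(Q[:,:2]-c)@nx
    print(n,m.sum(),"dir",u,"ang",np.degrees(np.arctan2(-vx,vy)),"z",np.median(Q[:,2]),"y ext",a.min(),a.max(),"x pct",np.percentile(b,[1,50,99]))
    # local coords of everything: buttons
    A=(P[...,:2]-c)@u; B=(P[...,:2]-c)@nx; Z=P[...,2]
    for name,(cu,cv) in dict(top=dict(scr=(215,216),lens=(316,198)),side=dict(scr=(264,226),lens=(317,170)))[n].items():
        k=np.zeros(Z.shape,bool); k[cv-22:cv+22,cu-28:cu+28]=1
        k&=(Z>.0505)&(Z<.061)&(I.mean(-1)>50)&(B<-.06)&(B>-.13)
        ctr=[(np.percentile(t[k],2)+np.percentile(t[k],98))/2 for t in(A,B)]
        print(name,k.sum(),"A",np.percentile(A[k],[2,50,98]),"B",np.percentile(B[k],[2,50,98]),"Z",np.median(Z[k]),"world",c+ctr[0]*u+ctr[1]*nx)
    # stop
    k=(Z>.06)&(Z<.075)&(abs(B)<.03)&(A>.1)
    print("stop A",np.percentile(A[k],[2,50,98]),"Z",np.median(Z[k]))
    k=(Z>.075)&(Z<.125)&(abs(B)<.035)&(A>-.1)
    print("screen A",np.percentile(A[k],[2,50,98]),"B",np.percentile(B[k],[2,98]),"Zmax",Z[k].max())
    if n=="top":
        cv2.imwrite("pics/crop.png",cv2.resize(d["I"][150:290,110:340],None,fx=3.4,fy=3.4,interpolation=cv2.INTER_CUBIC))
```

```text
top 2839 dir [-0.18824874  0.9821214 ] ang 10.850599 z 0.03944326713175328 y ext -0.2949955022318592 0.2762091322022456 x pct [-0.02064252 -0.00020635  0.02129589]
scr 269 A [0.10216586 0.12564807 0.1482186 ] B [-0.10725339 -0.0910351  -0.07520905] Z 0.05356816575765344 world [0.51124149 0.10950048]
lens 267 A [-0.14661486 -0.12336826 -0.09943974] B [-0.10671662 -0.0907677  -0.0745992 ] Z 0.053846184327645874 world [ 0.55853156 -0.13417331]
stop A [0.12366296 0.30078193 0.31595346] Z 0.06651705737477898
screen A [0.12253973 0.12495415 0.12831223] B [-0.02908774  0.03018562] Zmax 0.11986311295885
side 2036 dir [-0.17709067  0.9841945 ] ang 10.200346 z 0.04075896520829181 y ext -0.39692372240943824 0.2256841282985997 x pct [-0.02106273  0.00017864  0.10285859]
scr 285 A [0.00793367 0.03223216 0.05573513] B [-0.10706944 -0.09120463 -0.07463047] Z 0.0548773335019771 world [0.50922005 0.11328907]
lens 187 A [-0.2409458  -0.21667165 -0.19182963] B [-0.10407285 -0.08847778 -0.07135196] Z 0.05488803152110322 world [ 0.55626583 -0.13045414]
stop A [0.19090881 0.2123084  0.22404272] Z 0.0679714543709462
screen A [0.02963877 0.03398278 0.03658811] B [-0.02826594  0.03117563] Zmax 0.11846627725434977
```

View pics/crop.png

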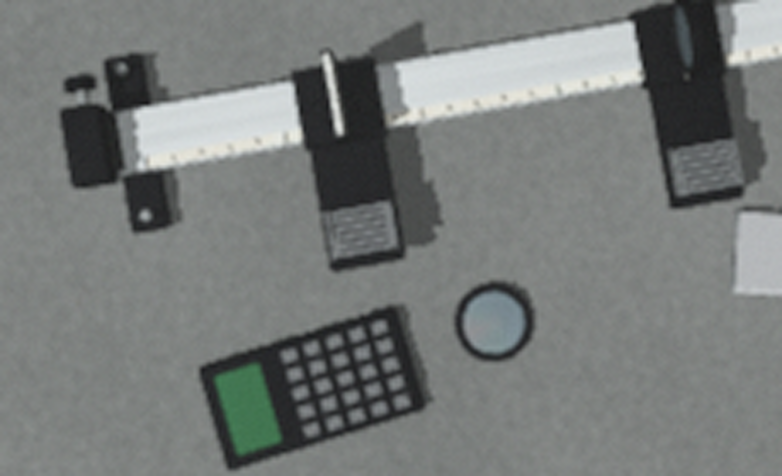

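Both cameras agree to about 4 mm: the button is at about (0.510, 0.111), z 0.054, and bench +y is about (-0.183, 0.983). Travel is about 0.12 m. The gripper body starts only 66 mm above the tips, so the jaws go along the rail to keep it clear of the screen. I'll press with the +y finger alone, 21 mm wide in the 42 mm gap, with the gripper left open.

send_rows(motion=[{"offset": [-3,3.5,0],"turn": 2.8},{"offset": [-6,7,0],"turn": 2.8},{"offset": [-9,10.5,0],"turn": 2.8},{"offset": [-12,14,0],"turn": 2.8},{"offset": [-15,17.5,0],"turn": 2.8},{"offset": [-18,21,0],"turn": 2.8},{"offset": [-21,24.5,0],"turn": 2.8},{"offset": [-24,28,0],"turn": 2.8}], hand=1)

```text
t: 0.9
eef_pos: [0.3252, -0.3269, 0.4045]
ee_rot: [3.141, 0.0, -2.957]
force: [1.0, 0.4, 0.4]
width: 0.0877
```

send_rows(motion=[{"offset": [-3.6,4.8,0],"turn": 0},{"offset": [-7.2,9,0],"turn": 0},{"offset": [-11,13.5,0],"turn": 0},{"offset": [-14.5,18,0],"turn": 0},{"offset": [-18,22.5,0],"turn": 0},{"offset": [-21,27,0],"turn": 0},{"offset": [-24,31,0],"turn": 0},{"offset": [-26.2,34.2,0],"turn": 0}])

```text
t: 1.7
eef_pos: [0.5069, 0.0296, 0.4047]
ee_rot: [3.142, 0.0, -2.956]
force: [0.7, -1.2, -0.0]
width: 0.0879
```

send_rows(motion=[{"offset": [0,0,4],"turn": 0},{"offset": [0,0,8],"turn": 0},{"offset": [0,0,11],"turn": 0},{"offset": [0,0,12],"turn": 0},{"offset": [0,0,12],"turn": 0}])

```text
t: 2.2
eef_pos: [0.5063, 0.0274, 0.2836]
ee_rot: [-3.141, -0.003, -2.957]
force: [0.2, 0.2, -0.0]
width: 0.0875
```

Run:
```python
from h import *
a=grab_frame("wrist"); b=grab_frame("side")
print(a["vertical_fov"],np.round(a["cam_to_world"],3))
cv2.imwrite("pics/m1.png",np.hstack([cv2.resize(a["frame"],(400,300)),cv2.resize(b["frame"][130:310,150:390],(400,300))]))
s=get_state();print(s["t"],s["eef_pos"],s["ee_rot"],s["force"])
P=pts(a);Z=P[...,2];u=np.array([-.183,.983]);n=np.array([.983,.183]);c=np.array([.510,.111])
A=(P[...,:2]-c)@u;B=(P[...,:2]-c)@n
k=(Z>.0505)&(Z<.061)&(abs(A)<.04)&(abs(B)<.025)&(a["frame"].mean(-1)>50)
print(k.sum(),np.percentile(A[k],[2,50,98]),np.percentile(B[k],[2,50,98]),np.median(Z[k])) if k.sum() else print(0)
```

```text
64.82470203488761 [[-0.184 -0.939 -0.292  0.426]
 [ 0.983 -0.176 -0.053  0.012]
 [-0.001 -0.297  0.955  0.262]
 [ 0.     0.     0.     1.   ]]
2.3 [0.5072284  0.0276415  0.28588339] [-3.14149632e+00  1.41808695e-03 -2.95645363e+00] [ 0.09650935 -0.10607171  0.77470566]
1385 [-0.02269992  0.01117309  0.02432614] [-0.01664392 -0.00796035  0.01412465] 0.052009984205179105
```

View pics/m1.png

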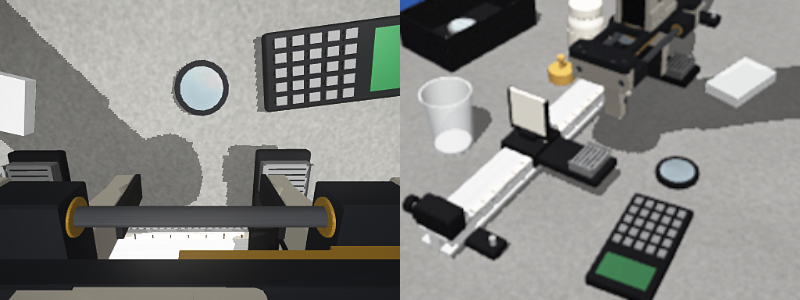

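The wrist view (left) confirms the button at (0.511, 0.112), with the right-hand finger short of it. The side view shows the path to the button clear. The last leg stopped about 3 cm short, so I'll finish it.

send_rows(motion=[{"offset": [-0.9,1.4,0],"turn": 0},{"offset": [-1.8,2.7,0],"turn": 0},{"offset": [-1.8,2.7,1.5],"turn": 0},{"offset": [-1.8,2.7,2.8],"turn": 0},{"offset": [-1.8,2.7,2.8],"turn": 0}])

```text
t: 2.8
eef_pos: [0.5194, 0.0583, 0.2561]
ee_rot: [-3.141, -0.001, -2.956]
force: [0.4, -0.8, -0.0]
width: 0.0878
```

Run:
```python
from h import *
a=grab_frame("wrist"); b=grab_frame("side")
cv2.imwrite("pics/m2.png",np.hstack([cv2.resize(a["frame"],(400,300)),cv2.resize(b["frame"][160:280,190:350],(400,300),interpolation=cv2.INTER_CUBIC)]))
s=get_state();print(s["t"],s["eef_pos"],s["ee_rot"],s["force"])
u=np.array([-.183,.983]);n=np.array([.983,.183]);c=np.array([.510,.111])
P=pts(b);Z=P[...,2];A=(P[...,:2]-c)@u;B=(P[...,:2]-c)@n
k=(Z>.062)&(Z<.1)&(abs(A)<.05)&(abs(B)<.03)
print(k.sum(),*[np.percentile(t[k],[2,50,98]).round(4) for t in (A,B,Z)])
k=(Z>.062)&(Z<.1)&(A>-.18)&(A<-.05)&(abs(B)<.03)
print(k.sum(),*[np.percentile(t[k],[2,50,98]).round(4) for t in (A,B,Z)] if k.any() else [])
```

```text
2.9 [0.51989673 0.0581374  0.25737079] [-3.14153180e+00  7.68352184e-04 -2.95592221e+00] [0.39401438 0.44543291 0.38679702]
87 [-0.0101  0.0052  0.008 ] [-0.0116 -0.005   0.0106] [0.0819 0.0914 0.0996]
85 [-0.1134 -0.0984 -0.0953] [-0.0119 -0.0046  0.0084] [0.0791 0.0901 0.0995]
```

View pics/m2.png

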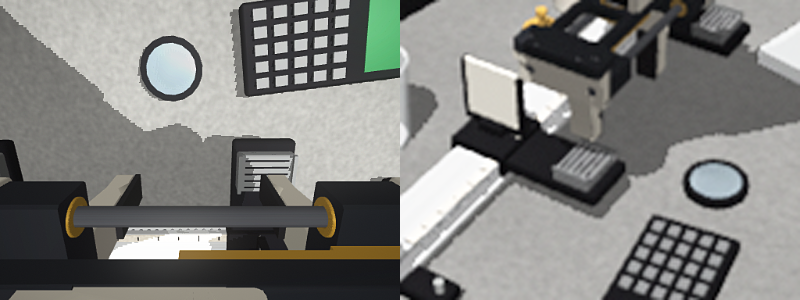

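The finger is over the button's middle in both views: A -10 to 8 mm, B ±11 mm, tip at about 80 mm height. Next I descend to contact, then press.

send_rows(motion=[{"offset": [0,0,1],"turn": 0},{"offset": [0,0,2],"turn": 0},{"offset": [0,0,2.3],"turn": 0},{"offset": [0,0,2.5],"turn": 0},{"offset": [0,0,2.7],"turn": 0},{"offset": [0,0,2.7],"turn": 0}])

```text
t: 3.5
eef_pos: [0.5191, 0.0572, 0.2297]
ee_rot: [-3.141, -0.001, -2.957]
force: [-3.9, -0.6, 5.1]
width: 0.0872
```

send_rows(motion=[{"offset": [0,0,0.2],"turn": 0},{"offset": [0,0,0.3],"turn": 0},{"offset": [0,0,0.3],"turn": 0}])

```text
t: 3.8
eef_pos: [0.519, 0.0572, 0.2269]
ee_rot: [-3.141, -0.001, -2.957]
force: [-4.0, -0.3, 6.5]
width: 0.0875
```

send_rows(motion=[{"offset": [0,0,0.1],"turn": 0},{"offset": [0,0,0.2],"turn": 0},{"offset": [0,0,0.2],"turn": 0}])

```text
t: 4.1
eef_pos: [0.519, 0.0572, 0.225]
ee_rot: [-3.141, -0.0, -2.957]
force: [-4.2, -1.2, 6.8]
width: 0.0875
```

Run:
```python
from station import *
s=get_state();print(s["eef_pos"],s["force"],s["moment"])
```

```text
[0.51904766 0.05723658 0.22501528] [-4.17122409 -1.15766804  6.82521775] [0.02114236 1.58343731 0.10958773]
```

send_rows(motion=[{"offset": [0,0.2,0.1],"turn": 0},{"offset": [0,0.6,0.1],"turn": 0},{"offset": [0,1.0,0.1],"turn": 0},{"offset": [0,1.4,0.1],"turn": 0},{"offset": [0,1.8,0.1],"turn": 0},{"offset": [0,2.2,0.1],"turn": 0},{"offset": [0,2.6,0.1],"turn": 0},{"offset": [0,3.0,0.1],"turn": 0}])

```text
t: 4.9
eef_pos: [0.5134, 0.0868, 0.2243]
ee_rot: [-3.141, -0.0, -2.956]
force: [-5.2, -0.8, 10.0]
width: 0.0878
```

```bash
cat > look.py <<'E'
from h import *
import sys
b=grab_frame("top"); s=get_state();print(s["t"],s["eef_pos"],s["force"],s["moment"])
u=np.array([-.183,.983]);n=np.array([.983,.183]);c=np.array([.510,.111])
P=pts(b);Z=P[...,2];A=(P[...,:2]-c)@u;B=(P[...,:2]-c)@n
I=b["frame"]
k=(Z>.1)&(Z<.125)&(B>.058)&(B<.13)&(A>-.1)&(A<.17)&(I.min(-1)>90)
print("screen shift",k.sum(),np.percentile(A[k],[2,50,98]).round(4) if k.any() else "")
cv2.imwrite(f"pics/{sys.argv[1]}.png",cv2.resize(I[120:300,90:350],(780,540),interpolation=cv2.INTER_CUBIC))
E
python3 look.py s1
```

```text
4.95 [0.51335818 0.08717686 0.22428051] [-5.51379673 -0.80777997  9.25749108] [0.08850314 2.16150794 0.29931034]
screen shift 58 [0.0266 0.029  0.0315]
```

View pics/s1.png

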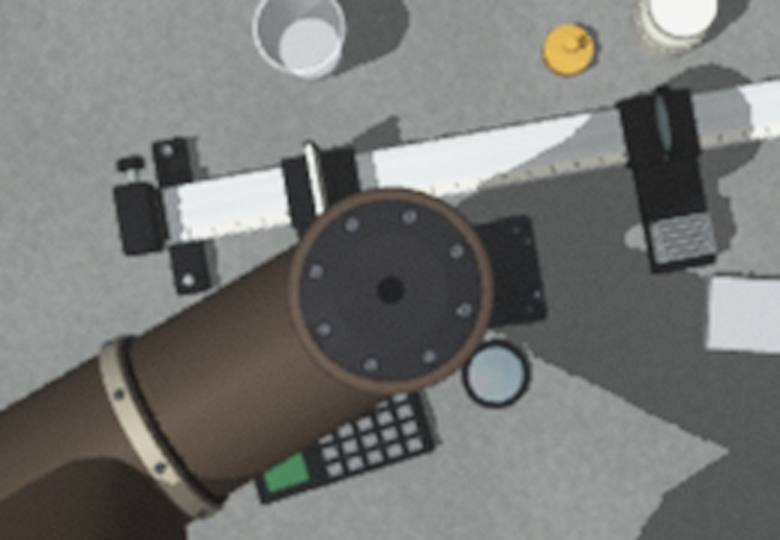

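The top view shows the screen (315,180) has followed by 29 mm, with the finger not slipping; the stop's face is near (165,215). I'll carry on and slow down near the stop.

send_rows(motion=[{"offset": [0,0.6,0],"turn": 0},{"offset": [0,1.4,0],"turn": 0},{"offset": [0,2.3,0],"turn": 0},{"offset": [0,3.2,0],"turn": 0},{"offset": [0,4.1,0],"turn": 0},{"offset": [0,5.0,0],"turn": 0},{"offset": [0,5.7,0],"turn": 0},{"offset": [0,6.2,0],"turn": 0}])

```text
t: 5.75
eef_pos: [0.5018, 0.1479, 0.2243]
ee_rot: [-3.141, -0.001, -2.956]
force: [-6.5, -2.4, 10.3]
width: 0.0876
```

send_rows(motion=[{"offset": [0,0.4,0],"turn": 0},{"offset": [0,0.8,0],"turn": 0},{"offset": [0,1.1,0],"turn": 0},{"offset": [0,1.4,0],"turn": 0},{"offset": [0,1.7,0],"turn": 0},{"offset": [0,1.9,0],"turn": 0}])

```text
t: 6.35
eef_pos: [0.4983, 0.1664, 0.2243]
ee_rot: [-3.141, -0.001, -2.956]
force: [-6.4, -1.3, 10.1]
width: 0.0877
```

```bash
python3 look.py s2
```

```text
6.4 [0.49828581 0.16654114 0.22427758] [-6.86238725 -0.99918378 10.92494457] [-0.0309987   2.74642293  0.36994026]
screen shift 52 [0.1081 0.1095 0.1129]
```

send_rows(motion=[{"offset": [0,0.2,0],"turn": 0},{"offset": [0,0.4,0],"turn": 0},{"offset": [0,0.6,0],"turn": 0},{"offset": [0,0.8,0],"turn": 0},{"offset": [0,0.8,0],"turn": 0}])

```text
t: 6.9
eef_pos: [0.4968, 0.1742, 0.2243]
ee_rot: [-3.141, -0.001, -2.956]
force: [-6.9, -1.2, 11.1]
width: 0.0877
```

send_rows(motion=[{"offset": [0,0.2,0],"turn": 0},{"offset": [0,0.4,0],"turn": 0},{"offset": [0,0.4,0],"turn": 0}])

```text
t: 7.2
eef_pos: [0.4961, 0.1781, 0.2243]
ee_rot: [-3.141, -0.001, -2.956]
force: [-7.2, -1.2, 10.8]
width: 0.0877
```

send_rows(motion=[{"offset": [0,0.2,0],"turn": 0},{"offset": [0,0.4,0],"turn": 0},{"offset": [0,0.4,0],"turn": 0}])

```text
t: 7.5
eef_pos: [0.4953, 0.1821, 0.2242]
ee_rot: [-3.141, -0.001, -2.956]
force: [-7.5, -1.5, 10.5]
width: 0.0874
```

```bash
python3 look.py s3
```

```text
7.55 [0.49532665 0.18201249 0.22426474] [-7.12892027 -0.73667876 10.91891353] [-0.01079114  2.79314884  0.31558625]
screen shift 57 [0.1243 0.1253 0.1285]
```

View pics/s3.png

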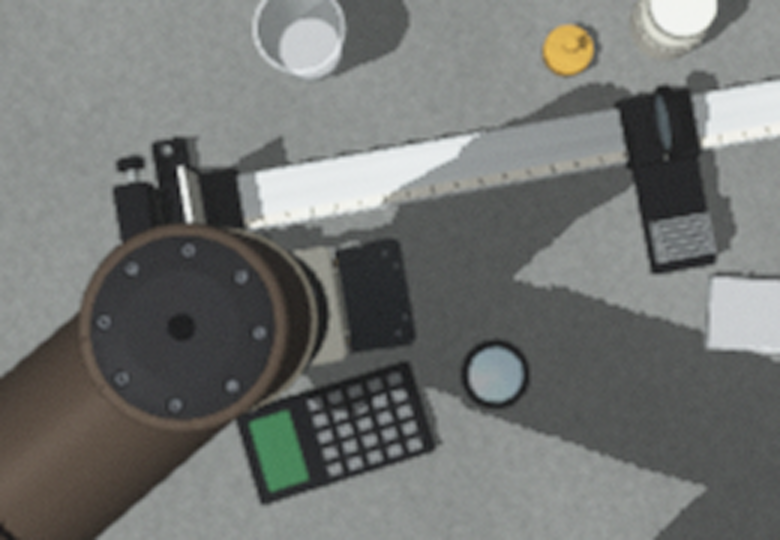

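The rider is now almost at the stop, near (160,205); the shift is 125 mm and there is no stop reaction yet. I'll keep creeping.

send_rows(motion=[{"offset": [0,0.2,0],"turn": 0},{"offset": [0,0.4,0],"turn": 0},{"offset": [0,0.4,0],"turn": 0}])

```text
t: 7.85
eef_pos: [0.495, 0.1851, 0.2244]
ee_rot: [-3.14, -0.001, -2.956]
force: [-2.8, -7.8, 10.4]
width: 0.0875
```

send_rows(motion=[{"offset": [0,0.2,0],"turn": 0},{"offset": [0,0.3,0],"turn": 0},{"offset": [0,0.3,0],"turn": 0}])

```text
t: 8.15
eef_pos: [0.4948, 0.1883, 0.2244]
ee_rot: [-3.14, -0.0, -2.957]
force: [-1.0, -6.5, 8.1]
width: 0.0875
```

```bash
python3 look.py s4
```

```text
8.2 [0.49478933 0.188259   0.22434907] [-0.64384056 -6.59232074  8.77887561] [-2.17242382  0.34044335  0.15683596]
screen shift 55 [0.1245 0.1258 0.129 ]
```

The rider is against the stop: the y reaction rose to 7 N, the finger now slips on the cap and the screen no longer moves. The button is still held, so I'll lift straight up.

send_rows(motion=[{"offset": [0,0,0],"turn": 0},{"offset": [0,0,-0.3],"turn": 0},{"offset": [0,0,-0.6],"turn": 0},{"offset": [0,0,-1],"turn": 0},{"offset": [0,0,-2],"turn": 0},{"offset": [0,0,-4],"turn": 0},{"offset": [0,0,-7],"turn": 0},{"offset": [0,0,-10],"turn": 0}])

```text
t: 9.0
eef_pos: [0.4946, 0.1893, 0.325]
ee_rot: [3.141, -0.0, -2.956]
force: [0.4, 0.4, 0.1]
width: 0.0878
```

send_rows(motion=[{"offset": [4,-4,-3],"turn": 0},{"offset": [7,-8,-5],"turn": 0},{"offset": [10,-12,-8],"turn": 0},{"offset": [10,-16,-8],"turn": 0},{"offset": [10,-20,-8],"turn": 0},{"offset": [10,-24,-8],"turn": 0},{"offset": [10,-28,-8],"turn": 0},{"offset": [10,-28,-8],"turn": 0}])

```text
t: 9.8
eef_pos: [0.4481, -0.1078, 0.4042]
ee_rot: [-3.141, 0.001, -2.961]
force: [-0.7, 0.2, -0.1]
width: 0.0877
```

```bash
python3 look.py s5
python3 - <<'E'
from h import *
u=np.array([-.183,.983]);n=np.array([.983,.183]);c=np.array([.510,.111])
f=grab_frame("side");P=pts(f);I=f["frame"];Z=P[...,2];A=(P[...,:2]-c)@u;B=(P[...,:2]-c)@n
k=(Z>.03)&(Z<.065)&(abs(A-.126)<.04)&(abs(B)<.02)&(I.mean(-1)>60)
print("button",k.sum(),np.percentile(A[k],[2,50,98]).round(4),"Z",np.percentile(Z[k],[10,50,90]).round(4))
k=(Z>.1)&(Z<.125)&(B>.058)&(B<.13)&(A>.05)&(A<.17);print("screen",np.percentile(A[k],[2,50,98]).round(4))
E
```

```text
9.85 [ 0.44786901 -0.10636889  0.40398388] [0.4752529  0.10441065 0.89417923] [0.05206166 0.06779836 0.0571948 ]
screen shift 74 [0.1241 0.1254 0.1288]
button 456 [0.1059 0.1321 0.1536] Z [0.0475 0.0545 0.057 ]
screen [0.1271 0.1309 0.1329]
```

View pics/s5.png

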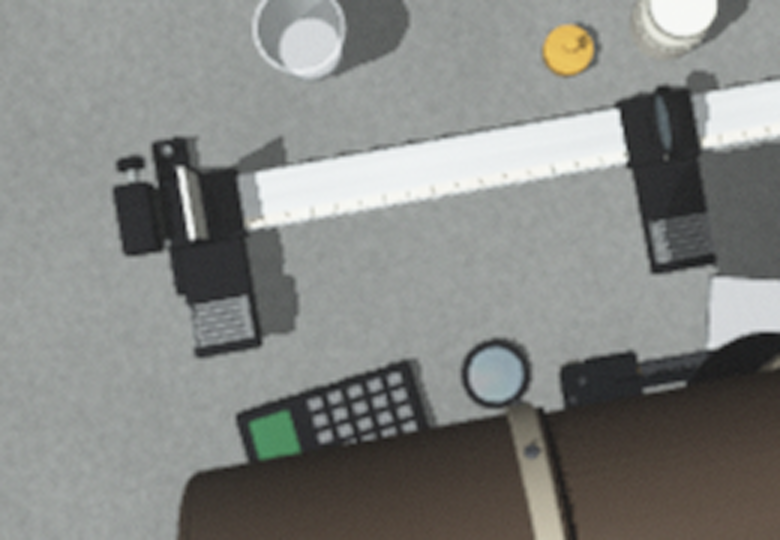

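The rider stands against the stop at (165,210), with no gap. The button cap at (222,320) is up at 54 mm, the lens rider is unmoved, and the loose things in view are in place. Handing in.

```bash
python3 -c "
from station import *
print(get_state()['force'],job_done())"
```

```text
the job is handed in; nothing more can be done
[ 0.52005219  0.20342385 -0.27388351] None
```

I set the screen rider against the end stop and locked it there, then handed the job in. The hand-in reports no verdict.

**What I did:** I pressed the button with one fingertip of the open gripper, at about 7–11 N. With the button held down I slid the rider about 126 mm. At the stop the push-back rose to about 7–8 N and the screen stopped moving while the finger slipped on the cap. I then lifted straight up and moved the arm clear.

**Last checks:**
- **Rider:** it stayed put after release, with a shift of 125.4 mm from the top camera against 125.8 mm while held.
- **Button:** the cap is back up, with a median height of 54.5 mm.
- **Lens rider and loose things:** by eye, the lens rider and the loose things in the last top view look unmoved. The refraction block and wash jar were partly out of that view, and I did not measure any of these positions.
- **Robot:** the force reading is about zero, so it touches nothing.

**Disagreements:**
- The side camera put positions along the rail about 4–5 mm further on than the top camera. This offset was there from the first measurement.
- My early travel estimate of about 120 mm was a few millimetres short, so I relied on the contact force to find the stop.
- A sideways force of 4–7 N towards the robot showed while pressing. It was well under the limits.

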